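# Find the full sugar tin by its weight and hold it up

## Robot

A 6-joint arm with a two-finger parallel gripper is mounted at the origin on a cart in front of the work surface, level with it; the furniture and walls round the work are solid. World frame = base frame: x ahead of the robot, y to its left, z up, the work surface at z = 0. Lengths are in m, angles in rad, forces in N, time in s.
With the tool pointing down it reaches from about 0.3 to 0.875 m from the base axis. Payload 4.2 kg.
Tool frame: the origin (TCP) lies at the very end of the fingers, on their centre line; the grasp point (between the pads) lies r.pinch_z behind it (r.pinch_z is the distance from the TCP to the grasp point, in m); z points along the fingers, y is the line along which they close (so a half turn about z gives the same grasp; the last joint's range is limited). The gripper opens to 85 mm and grips with 20 to 120 N. Pads are 22 mm wide; open, the fingers measure 114 mm over their backs; the gripper's body (76 mm by 85 mm) begins 54 mm behind the grasp point. The pads swing forward as they close: fully open they stand 13 mm farther back than shut.
Start: joints at [1.1, 0.32, 1.565, -0, 1.257, -0.02], TCP at [0.251, 0.518, 0.21] pointing down, gripper open.
Joint ranges: [-3.11, 3.11], [-0.84, 2.01], [0.21, 2.61], [-1.34, 4.49], [0.05, 2.63], [-2.56, 2.56]. Speed limits (rad/s): [2.57, 2.57, 3.14, 3.14, 3.14, 3.14].

## Interface

Orientations are given as a unit quaternion [w, x, y, z].
In Python, from rig import r, cams gives the robot as it stands.
- The arm moves only by the shell command python3 -m pendant 'ROWS' [OPENING] [FORCE]. ROWS is a JSON object whose one key "series" holds one flat list of numbers, 4 for each row, row after row: the shift along the world's x, y, z in cm, then the turn about the world's z in degrees. In form: {"series": [tx, ty, tz, yaw, tx, ty, tz, yaw, ...]}. A call has 1 to 5 rows; each row shifts and turns the commanded pose from where the row before left it; what a row does not reach is not made up. A row lasts 1/10 s, in which the tool goes at most 50 mm and 8.59 degrees, less where a joint would pass 70% of its speed; a pose out of reach is approached as far as the arm can. A call with a gripper value outside its range is refused whole. OPENING is the finger opening in cm, from 0 to 8.54, set as the call begins (- or left out, the last holds). The fingers move at their own pace and stop on an object; FORCE is the grip in N (left out, the last holds). Time passes only in rows, so rows that do not move let the fingers close. It gives the time, the measured TCP pose, the force, the opening and the grip force at its end, in the units of the state.
- r.state(): the state, without advancing time (a new reading comes with each control period).
- cams.grab_frame(name): name is "scene" or "top" or "wrist"; returns the picture (384x512x3 uint8, red, green, blue); there is no depth.
- cams.calibration(name): a dict with "mtx" (3x3 intrinsics, pixels), "xyz" and "rotation" of the camera in the world. Camera axes: x right, y up, looking along -z (the intrinsics and any distortion apply to the point x, -y, -z); pixel columns grow to the right and rows downward; lengths in m; the calibration is good to about 2 mm. A picture is of the moment at which its call begins: read the wrist's pose just before it. calibration takes no time and is no camera call; for the wrist camera it gives the pose at the moment of the call.
- r.finish_job(): hands the job in; it is judged then, once.
The state is a dict: "t": time; "joints": joint angles; "qvel": joint speeds; "joint_torque": joint torques, N m; "eef_pos": TCP position; "eef_rot": TCP orientation; "force": force on the tool from outside, world axes, zero at the start; "wrist_torque": the same for the moment, N m; "finger_gap": finger opening in m; "gripper_force": force on a finger pad.
Only numpy, scipy, OpenCV 4.12 (cv2) and the standard library are available. Lean on these libraries where they do the work, as an engineer would, in place of code of your own. Each camera call takes 0.05 s, during which the arm holds its last target. There are 200 camera calls.

## Task

Of the three identical closed sugar tins on the worktop one is still full and the other two have been started: lift them to feel which is the heaviest. Stand the two lighter tins upright in the two bays of the wooden holder, fully down on its floor, and finish with the heaviest still in the gripper, held up still and upright for me to take, its underside at least 15 cm above the worktop and touching nothing else. Do not tip any tin over, and leave the glass, the pasta jar, the matchbox and the coffee scoop where they are.

Things in the scene. Friction and masses are not known exactly. Their poses are not given: they have to be found in the camera images.
- tin_a: One of three identical closed sugar tins, bare metal, paper label: 62 (x) x 88 (y) mm, 92 high; flush lid from z 70 up, firmly shut; lowest 5 mm inset 2 mm. Origin: centre of underside, z up. Grip across x, on the flat faces at z 10 to 85. Starts upright, x axis within 0.4 rad of world x. Full tin 0.57 to 0.63 kg, started ones 0.22 to 0.40 kg; which is which cannot be seen.
- tin_b: One of three identical closed sugar tins, bare metal, paper label: 62 (x) x 88 (y) mm, 92 high; flush lid from z 70 up, firmly shut; lowest 5 mm inset 2 mm. Origin: centre of underside, z up. Grip across x, on the flat faces at z 10 to 85. Starts upright, x axis within 0.4 rad of world x. Full tin 0.57 to 0.63 kg, started ones 0.22 to 0.40 kg; which is which cannot be seen.
- tin_c: One of three identical closed sugar tins, bare metal, paper label: 62 (x) x 88 (y) mm, 92 high; flush lid from z 70 up, firmly shut; lowest 5 mm inset 2 mm. Origin: centre of underside, z up. Grip across x, on the flat faces at z 10 to 85. Starts upright, x axis within 0.4 rad of world x. Full tin 0.57 to 0.63 kg, started ones 0.22 to 0.40 kg; which is which cannot be seen.
- holder: Light wooden two-bay holder for the tins, firmly in place left of the tins, 88 mm (x) by 223 mm (y), 28 mm high; low steel handle 15 mm out on each end; bays lie end to end along y, 9 mm apart. Origin: centre of its underside; its y axis points to the robot (world -x) within 0.35 rad. A wall cabinet hangs 0.52 m above the worktop from x = 0.56 on, right of y = 0.14.
- bay_0 (a point): Centre of the floor of the near bay of the holder, 12 mm above the worktop. Bay 70 mm (x) by 98 mm (y) inside: a tin has 4 mm of play each side across, 5 mm along; walls rise 16 mm above this floor. Axes: x across the bay, y along it, z up. A tin stands in it with its x axis along the bay's x axis, either way round.
- bay_1 (a point): Centre of the floor of the far bay of the holder, 12 mm above the worktop. Bay 70 mm (x) by 98 mm (y) inside: a tin has 4 mm of play each side across, 5 mm along; walls rise 16 mm above this floor. Axes: x across the bay, y along it, z up. A tin stands in it with its x axis along the bay's x axis, either way round.
- glass: Clear drinking glass on the worktop, 81 mm across, 91 mm high; bystander. Origin: centre of its underside.
- pasta_jar: Closed glass jar of pasta, 81 mm across, 163 mm high; bystander. Origin: centre of its underside.
- matches: Matchbox lying flat, 36 x 56 x 14 mm; bystander. Origin: centre of its underside.
- scoop: Small black coffee scoop, 37 x 70 x 25 mm; bystander. Origin: centre of its underside.

How it is judged:
By the outcome, as a careful person would: the job done as asked, in the order asked, and still so for the second after the job is handed in, while the arm keeps its last pose, push and grip.
It also fails if it takes over 72 s, if anything falls off the work surface, if the arm or the gripper's body presses on something with over 40 N, if the wrist force passes 120 N, or if a joint passes its speed limit or range.

## Working session

There is one attempt and no reset: what is moved stays moved. The work goes in short steps, Python scripts to look and compute and a shell command to move; the robot and the scene stay as the last step left them, time stands still between calls to the robot, and variables do not carry over. Pictures are saved under pics/ and viewed, at most 10 in all, crops included, and the job is handed in when it is done.

```bash
mkdir -p pics; ls
python3 - <<'E'
from rig import r,cams
import cv2,numpy as np
s=r.state();print({k:np.round(v,3).tolist() for k,v in s.items()},r.pinch_z)
for n in("top","scene"):
    c=cams.calibration(n);print(n,{k:np.round(v,3).tolist() for k,v in c.items()})
    cv2.imwrite(f"pics/{n}0.png",cams.grab_frame(n)[:,:,::-1])
E
```

```text
pics
{'t': 0.0, 'joints': [1.1, 0.32, 1.566, -0.0, 1.257, -0.02], 'qvel': [-0.002, 0.0, -0.001, 0.002, 0.002, -0.001], 'joint_torque': [-0.0, -41.551, -23.416, -0.0, 0.008, 0.0], 'eef_pos': [0.25, 0.517, 0.209], 'eef_rot': [-0.0, 0.223, 0.975, -0.001], 'force': [0.835, -0.219, 0.884], 'wrist_torque': [-0.009, 0.035, -0.013], 'gripper_force': 0.0, 'finger_gap': 0.086} 0.0187
top {'mtx': [[428.348, 0.0, 264.615], [0.0, 428.348, 187.187], [0.0, 0.0, 1.0]], 'xyz': [0.476, 0.049, 1.021], 'rotation': [-0.705, -0.031, 0.029, 0.708]}
scene {'mtx': [[475.772, 0.0, 260.217], [0.0, 475.772, 189.411], [0.0, 0.0, 1.0]], 'xyz': [-0.084, -0.875, 0.6], 'rotation': [0.811, 0.498, -0.168, -0.258]}
```

View pics/top0.png

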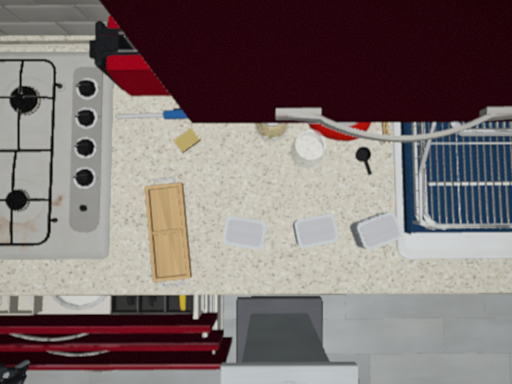

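View pics/scene0.png

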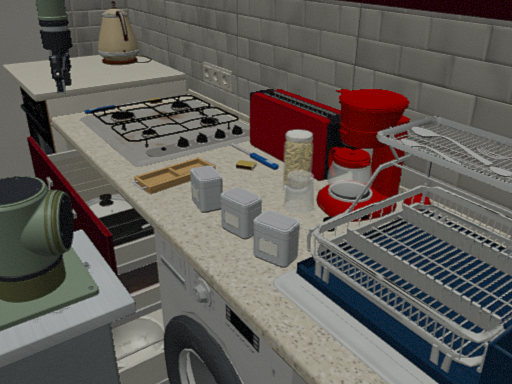

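The top view shows tins at about (245,232), (316,230) and (379,231), the holder around (168,232), the glass at (309,148), the jar at (271,130), the matchbox at (187,140) and the scoop at (365,157). The scene view agrees, and the area above the tins and holder is clear.

```bash
cat > h.py <<'E'
import numpy as np,cv2
from scipy.spatial.transform import Rotation as R
def Rm(q): return R.from_quat(np.roll(q,-1)).as_matrix()
def cast(c,uv,z):
    uv=np.atleast_2d(uv).astype(float);K=np.array(c["mtx"])
    d=np.c_[(uv[:,0]-K[0,2])/K[0,0],-(uv[:,1]-K[1,2])/K[1,1],-np.ones(len(uv))]
    rot=np.array(c["rotation"]); M=Rm(rot) if rot.size==4 else rot
    d=d@M.T;o=np.array(c["xyz"]);return o+d*((z-o[2])/d[:,2])[:,None]
def rect(c,cnt,z):
    p=cast(c,cnt.reshape(-1,2),z)[:,:2]
    (x,y),(w,h),a=cv2.minAreaRect((p*1000).astype(np.float32))
    if w>h: w,h,a=h,w,a-90   # a: angle of short side vs world x
    return np.round([x,y,w,h,(a+90)%180-90],1)
E
python3 - <<'E'
from h import *
from rig import cams
im=cv2.imread("pics/top0.png");c=cams.calibration("top")
hsv=cv2.cvtColor(im,cv2.COLOR_BGR2HSV)
for (u,v) in [(245,232),(245,243),(316,230),(316,241),(379,230),(280,232),(168,232),(155,200)]: print((u,v),hsv[v,u],im[v,u])
roi=np.zeros(im.shape[:2],np.uint8);roi[170:290,135:398]=255
def cn(m,a):
    k,_=cv2.findContours(m&roi,0,cv2.CHAIN_APPROX_NONE);return [x for x in k if cv2.contourArea(x)>a]
b=im.astype(int)
tin=((b[:,:,0]-b[:,:,2]>=3)).astype(np.uint8)*255
tin=cv2.morphologyEx(tin,cv2.MORPH_OPEN,np.ones((3,3)))
tin=cv2.morphologyEx(tin,cv2.MORPH_CLOSE,np.ones((5,5)))
wood=cv2.inRange(hsv,(8,80,80),(30,255,255));wood=cv2.morphologyEx(wood,cv2.MORPH_CLOSE,np.ones((5,5)))
for x in cn(tin,300): print("tin",rect(c,x,.092),cv2.boundingRect(x))
for x in cn(wood,300): print("wood",rect(c,x,.028),cv2.boundingRect(x))
cr=im[170:290,135:405];cr=cv2.resize(cr,None,fx=2.9,fy=2.9,interpolation=cv2.INTER_CUBIC)
t3=cv2.cvtColor(cv2.resize((tin|wood)[170:290,135:405],None,fx=2.9,fy=2.9,interpolation=0),cv2.COLOR_GRAY2BGR)
cv2.imwrite("pics/crop1.png",cv2.resize(np.vstack([cr,t3]),None,fx=.85,fy=.85))
E
```

```text
(245, 232) [108   7 191] [191 188 186]
(245, 243) [120   5 191] [191 187 187]
(316, 230) [113   5 191] [191 188 187]
(316, 241) [113   5 191] [191 188 187]
(379, 230) [114   7 190] [190 186 185]
(280, 232) [ 24  20 200] [184 197 200]
(168, 232) [ 18  96 191] [119 162 191]
(155, 200) [ 19  96 191] [119 164 191]
tin [456.6  96.   60.   86.1  -9. ] (224, 217, 42, 32)
tin [459.8 -57.5  60.2  89.   10.3] (294, 214, 44, 33)
tin [ 458.9 -189.6   63.3   99.3   19.7] (352, 213, 46, 36)
wood [458.5 276.3  88.  219.5 -84.2] (145, 183, 46, 99)
```

View pics/crop1.png

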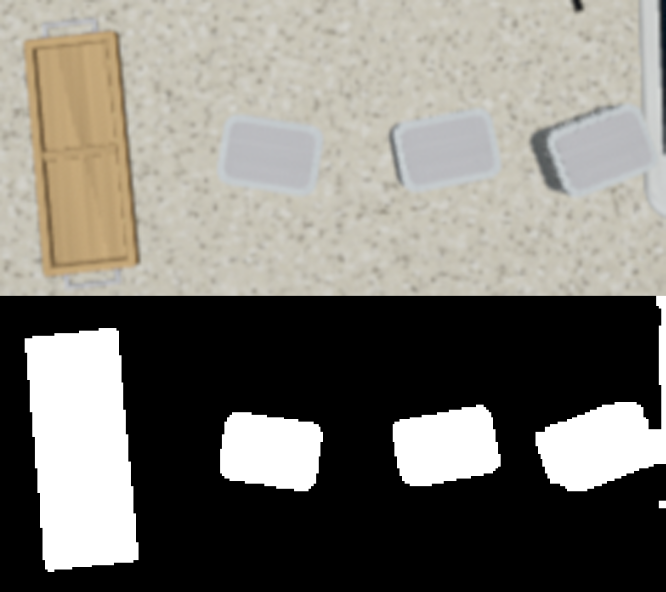

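The crop confirms clean masks for the holder and the left and middle tins. The right tin's mask includes its dark side and merges with the sink rim, so I'll re-measure it with the wrist camera. Next I move over the holder.

```bash
python3 -m pendant '{"series":[2.6,-3,1.2,-8, 2.6,-3,1.2,-8, 2.6,-3,1.2,-8, 2.6,-3,1.2,-8, 2.6,-3,1.2,-8]}' 8.54 60 && python3 -m pendant '{"series":[2.6,-3,1.2,-8, 2.6,-3,1.2,-8, 2.6,-3,1.2,-8, 0,0,0,0, 0,0,0,0]}'
python3 - <<'E'
from rig import r,cams
import cv2,numpy as np
c=cams.calibration("wrist");print({k:np.round(v,3).tolist() for k,v in c.items()})
cv2.imwrite("pics/w1.png",cams.grab_frame("wrist")[:,:,::-1])
E
```

```text
t: 0.6
eef_pos: [0.3811, 0.3661, 0.2701]
eef_rot: [-0.0, 0.546, 0.838, -0.0]
force: [0.6, 0.6, 0.2]
finger_gap: 0.0857
gripper_force: 0.0
t: 1.1
eef_pos: [0.4586, 0.2771, 0.3057]
eef_rot: [-0.0, 0.706, 0.708, -0.0]
force: [-0.3, -0.2, 0.5]
finger_gap: 0.0851
gripper_force: 0.0
{'mtx': [[274.441, 0.0, 252.525], [0.0, 274.441, 194.032], [0.0, 0.0, 1.0]], 'xyz': [0.458, 0.343, 0.47], 'rotation': [0.991, -0.133, 0.0, 0.002]}
```

View pics/w1.png

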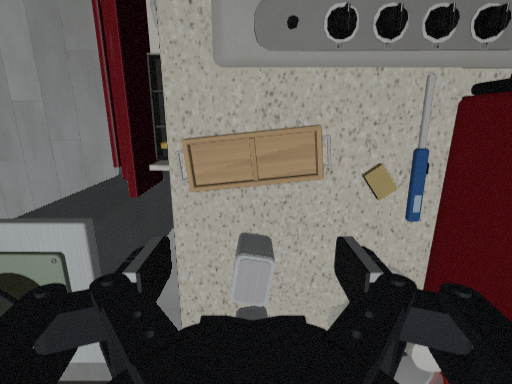

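The wrist view shows the holder at about (255,157), the left tin at (253,272) and the matchbox at (380,181).

```bash
python3 - <<'E'
from h import *
from rig import r,cams
im=cv2.imread("pics/w1.png");c=cams.calibration("wrist")
hsv=cv2.cvtColor(im,cv2.COLOR_BGR2HSV)
wood=cv2.inRange(hsv,(8,80,80),(30,255,255));wood=cv2.morphologyEx(wood,cv2.MORPH_CLOSE,np.ones((5,5)))
k,_=cv2.findContours(wood,0,1)
for x in k:
    b=cv2.boundingRect(x)
    if cv2.contourArea(x)>300: print(b,rect(c,x,.028))
b=im.astype(int);print(im[280,250],im[260,280],r.state()['force'])
E
python3 -m pendant '{"series":[0,-4.5,0,-4.5, 0,-4.5,0,-4.5, 0,-4.5,0,0, 0,-4.5,0,0, 0,0,0,0]}'
python3 - <<'E'
from h import *
from rig import r,cams
c=cams.calibration("wrist");im=cams.grab_frame("wrist")[:,:,::-1];cv2.imwrite("pics/w2.png",im)
E
```

```text
(365, 164, 32, 36) [667.5 243.8  34.9  52.   35.1]
(182, 125, 141, 67) [457.9 281.1  86.4 220.4 -84. ]
[147 144 144] [146 156 159] [-0.2335199   0.19282068 -0.12826116]
t: 1.65
eef_pos: [0.4574, 0.0946, 0.3057]
eef_rot: [0.0, 0.76, 0.65, -0.001]
force: [0.4, 0.8, 0.5]
finger_gap: 0.0856
gripper_force: 0.0
```

View pics/w2.png

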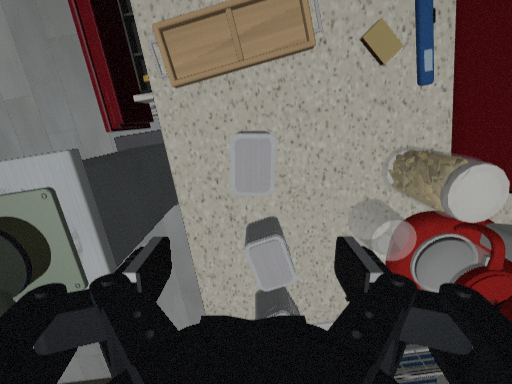

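The wrist view shows the left tin at (253,163), nearly square to the image, and the middle tin's top at about (270,263).

```bash
cat >> h.py <<'E'
def tins(im,c,roi,z=.092,t=1):
    b=cv2.GaussianBlur(im,(5,5),0).astype(int)
    m=((b[:,:,0]-b[:,:,2]>=t)&(b.max(2)>60)).astype(np.uint8)*255
    q=np.zeros_like(m);x0,y0,x1,y1=roi;q[y0:y1,x0:x1]=255;m&=q
    m=cv2.morphologyEx(m,cv2.MORPH_OPEN,np.ones((3,3)));m=cv2.morphologyEx(m,cv2.MORPH_CLOSE,np.ones((5,5)))
    k,_=cv2.findContours(m,0,cv2.CHAIN_APPROX_NONE)
    for x in k:
        if cv2.contourArea(x)>300: print("tin",rect(c,x,z),cv2.boundingRect(x))
def wood(im,c):
    hsv=cv2.cvtColor(im,cv2.COLOR_BGR2HSV)
    w=cv2.inRange(hsv,(8,80,80),(30,255,255));w=cv2.morphologyEx(w,cv2.MORPH_CLOSE,np.ones((5,5)))
    k,_=cv2.findContours(w,0,1)
    for x in k:
        if cv2.contourArea(x)>3000: print("wood",rect(c,x,.028),cv2.boundingRect(x))
E
python3 - <<'E'
from h import *
from rig import r,cams
im=cv2.imread("pics/w2.png");c=cams.calibration("wrist")
tins(im,c,(210,110,300,220));tins(im,c,(210,110,300,220),t=4);wood(im,c);print(im[163,253],im[135,253],im[265,270],im[228,262],r.state()['eef_pos'])
cv2.imwrite("pics/x.png",im)
E
```

```text
tin [457.4 102.4  59.8  86.5  -8.8] (231, 132, 44, 63)
tin [457.3 102.5  57.6  83.7  -8.8] (232, 133, 42, 61)
wood [459.  281.6  91.  220.9 -83.9] (153, 0, 163, 87)
[143 141 140] [160 158 153] [144 142 141] [71 70 67] [0.45765062 0.09685992 0.30567992]
```

```bash
python3 -m pendant '{"series":[0,0,0,8, 0,0,0,8, 0,0,0,8, 0,0,0,8, 0,0,0,8]}' >/dev/null; python3 -m pendant '{"series":[0,0,0,8, 0,0,0,8, 0,0,0,8, 0,0,0,8, 0,0,0,8]}'>/dev/null;  python3 -m pendant '{"series":[0,0,0,8, 0,0,0,8, 0,0,0,8, 0,0,0,0, 0,0,0,0]}'
python3 - <<'E'
from h import *
from rig import r,cams
c=cams.calibration("wrist");im=cams.grab_frame("wrist")[:,:,::-1].copy();cv2.imwrite("pics/w3.png",im);print(c)
tins(im,c,(0,0,512,250));wood(im,c)
c=cams.calibration("scene");im=cv2.imread("pics/scene0.png");wood(im,c)
E
```

```text
t: 3.2
eef_pos: [0.4582, 0.099, 0.3057]
eef_rot: [-0.0, -0.045, 0.999, 0.0]
force: [1.2, -0.1, 0.1]
finger_gap: 0.0856
gripper_force: 0.0
{'mtx': array([[274.44066723,   0.        , 252.52534821],
       [  0.        , 274.44066723, 194.0315572 ],
       [  0.        ,   0.        ,   1.        ]]), 'xyz': array([0.39082159, 0.09187699, 0.47009861]), 'rotation': array([ 0.66825146, -0.08928247, -0.09848901,  0.73196211])}
tin [453.7  97.6  64.2  86.1  -9.4] (220, 138, 66, 56)
tin [457.7 -50.5  60.4 106.6  11. ] (104, 134, 77, 50)
tin [ 455.6 -175.5   68.   128.6   14.6] (0, 123, 94, 56)
tin [288.1 122.   25.6  75.4 -76.4] (273, 0, 22, 69)
tin [ 302.3 -108.3   62.2  241.7    5.2] (0, 0, 196, 58)
wood [458.5 276.2  92.2 220.9 -83.8] (332, 101, 66, 135)
```

View pics/w3.png

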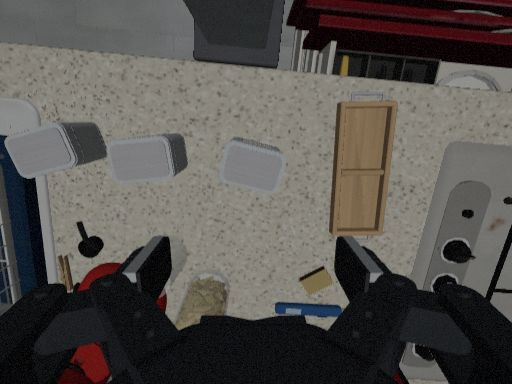

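The wrist image shows the holder at (364,168), and the tins at (253,166), (142,160) and (40,150). The wrist view carries about 4 mm of bias in its own frame. All sources agree on tin 1 at (457, 97, -9°) and the holder at (459, 277, 96°).

```bash
python3 -m pendant '{"series":[0,0,-1.5,-8, 0,0,-1.5,-8, 0,0,-1.5,-8, 0,0,-1.5,-8, 0,0,-1.5,-8]}' >/dev/null; python3 -m pendant '{"series":[0,0,-1.5,-8, 0,0,-1.5,-8, 0,0,-1.5,-8, 0,0,-1.5,-8, 0,0,-1.5,-8]}'>/dev/null;  python3 -m pendant '{"series":[0,0,-1.5,-8, 0,0,-1.5,-8, 0,0,-1.5,-8, 0,0,0,0, 0,0,0,0]}'
```

```text
t: 4.75
eef_pos: [0.4586, 0.0979, 0.1112]
eef_rot: [-0.0, 0.759, 0.651, -0.0]
force: [0.5, -0.9, 0.3]
finger_gap: 0.0854
gripper_force: 0.0
```

```bash
python3 -m pendant '{"series":[-0.1,-0.1,-1.6,0, 0,0,-2,0, 0,0,-2,0, 0,0,-1,0, 0,0,0,0]}'; python3 -m pendant '{"series":[0,0,0,0, 0,0,0,0, 0,0,0,0, 0,0,0,0, 0,0,0,0]}' 0 60; python3 -m pendant '{"series":[0,0,0,0, 0,0,0.5,0, 0,0,1,0, 0,0,1.5,0, 0,0,2,0]}';python3 -m pendant '{"series":[0,0,2,0, 0,0,2,0, 0,0,1,0, 0,0,0,0, 0,0,0,0]}'; for i in 1 2 3; do python3 -m pendant '{"series":[0,0,0,0, 0,0,0,0]}' | grep -E 'force|eef_pos|t:'; done
```

```text
t: 5.25
eef_pos: [0.4572, 0.0966, 0.0446]
eef_rot: [-0.0, 0.759, 0.651, -0.001]
force: [-0.5, -0.8, -0.2]
finger_gap: 0.0856
gripper_force: 0.0
t: 5.75
eef_pos: [0.458, 0.0968, 0.0463]
eef_rot: [0.0, 0.759, 0.651, 0.001]
force: [-1.8, -0.1, 5.0]
finger_gap: 0.0606
gripper_force: 65.3
t: 6.25
eef_pos: [0.4565, 0.0963, 0.0951]
eef_rot: [-0.001, 0.759, 0.651, -0.001]
force: [1.3, 0.5, -6.1]
finger_gap: 0.0607
gripper_force: 67.0
t: 6.75
eef_pos: [0.4568, 0.0964, 0.1444]
eef_rot: [-0.0, 0.759, 0.651, -0.001]
force: [-0.5, 0.5, -5.8]
finger_gap: 0.0608
gripper_force: 67.3
t: 6.95
eef_pos: [0.4568, 0.0964, 0.144]
eef_rot: [-0.001, 0.759, 0.651, -0.001]
force: [-0.0, 0.1, -5.7]
gripper_force: 67.3
t: 7.15
eef_pos: [0.4573, 0.0965, 0.1446]
eef_rot: [-0.0, 0.759, 0.651, -0.0]
force: [0.3, 0.1, -5.8]
gripper_force: 67.3
t: 7.35
eef_pos: [0.4575, 0.0966, 0.145]
eef_rot: [0.0, 0.759, 0.651, -0.0]
force: [0.0, 0.3, -4.7]
gripper_force: 67.3
```

Tin 1 weighs about 0.57 kg, so it is the full one. I set it back where it stood and go on to the middle tin.

```bash
python3 -m pendant '{"series":[0,0,-2,0, 0,0,-3,0, 0,0,-2.5,0, 0,0,-1.5,0, 0,0,-0.6,0]}'; python3 -m pendant '{"series":[0,0,-0.3,0, 0,0,0,0, 0,0,0,0]}'; python3 -m pendant '{"series":[0,0,0,0, 0,0,0,0, 0,0,0,0, 0,0,0,0, 0,0,1,0]}' 8.54;  python3 -m pendant '{"series":[0,0,3,0, 0,0,4,0, 0,0,4,0, 0,0,4,0, 0,-2,4,4]}' | grep eef;  python3 -m pendant '{"series":[0,-3,4,4, 0.1,-4,0,4, 0.1,-4,0,4, 0,-2.5,0,4, 0,0,0,0]}'
python3 - <<'E'
from h import *
from rig import r,cams
c=cams.calibration("wrist");im=cams.grab_frame("wrist")[:,:,::-1].copy();cv2.imwrite("pics/w4.png",im)
tins(im,c,(190,80,330,240));tins(im,c,(190,80,330,240),t=3)
c=cams.calibration("top");im=cams.grab_frame("top")[:,:,::-1].copy();tins(im,c,(205,190,275,270))
E
```

```text
t: 7.85
eef_pos: [0.4566, 0.0964, 0.0476]
eef_rot: [-0.001, 0.759, 0.651, -0.001]
force: [-0.1, 0.1, -6.5]
finger_gap: 0.061
gripper_force: 67.1
t: 8.15
eef_pos: [0.4586, 0.0968, 0.0469]
eef_rot: [0.001, 0.759, 0.651, 0.001]
force: [0.5, -0.0, -6.1]
finger_gap: 0.0605
gripper_force: 67.2
t: 8.65
eef_pos: [0.4567, 0.0964, 0.0557]
eef_rot: [-0.001, 0.759, 0.651, -0.001]
force: [-0.5, 0.8, -0.1]
finger_gap: 0.0855
gripper_force: 0.0
eef_pos: [0.4573, 0.0776, 0.2486]
eef_rot: [0.0, 0.735, 0.678, 0.001]
t: 9.65
eef_pos: [0.4593, -0.0609, 0.2868]
eef_rot: [0.001, 0.636, 0.771, -0.0]
force: [-0.0, 0.5, -0.5]
finger_gap: 0.0854
gripper_force: 0.0
tin [ 446.2 -143.5   40.5   59.7  -79. ] (212, 212, 43, 28)
tin [459.9 -56.4  59.4  88.2  10.5] (232, 133, 46, 67)
tin [ 448.5 -155.2   16.8   56.8  -79. ] (213, 228, 41, 12)
tin [459.6 -56.3  58.2  85.9  11.9] (232, 134, 45, 65)
tin [456.9  95.8  60.   85.8  -9. ] (224, 217, 41, 32)
```

View pics/w4.png

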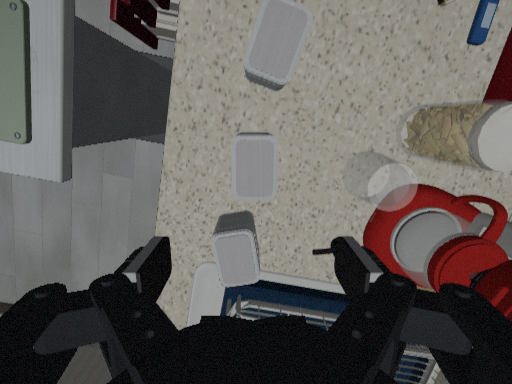

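The wrist view shows the middle tin square below at (255,167), tin 1 still upright at (278,40) and the right tin at (236,255). The gripper is aligned, so I descend and weigh the middle tin.

```bash
python3 -m pendant '{"series":[0,0,-4,0, 0,0,-4,0, 0,0,-4,0, 0,0,-4,0, 0,0,-2,0]}' | grep eef;  python3 -m pendant '{"series":[0,0.1,-2,0, 0,0,-2,0, 0,0,-1.6,0, 0,0,-0.6,0, 0,0,0,0]}'; python3 -m pendant '{"series":[0,0,0,0, 0,0,0,0, 0,0,0,0, 0,0,0,0, 0,0,0,0]}' 0 60; python3 -m pendant '{"series":[0,0,0,0, 0,0,0.5,0, 0,0,1,0, 0,0,1.5,0, 0,0,2,0]}'|grep gap;python3 -m pendant '{"series":[0,0,2,0, 0,0,2,0, 0,0,1,0, 0,0,0,0, 0,0,0,0]}'; for i in 1 2 3; do python3 -m pendant '{"series":[0,0,0,0, 0,0,0,0]}' | grep -E ' ?force|eef_pos|t:'; done
```

```text
eef_pos: [0.4574, -0.0567, 0.1033]
eef_rot: [-0.002, 0.635, 0.773, -0.001]
t: 10.75
eef_pos: [0.4592, -0.0565, 0.0437]
eef_rot: [-0.001, 0.635, 0.773, -0.0]
force: [-0.1, 0.5, 0.1]
finger_gap: 0.0856
gripper_force: 0.0
t: 11.25
eef_pos: [0.4609, -0.0573, 0.0453]
eef_rot: [0.001, 0.635, 0.772, 0.001]
force: [0.2, 2.4, 6.7]
finger_gap: 0.0606
gripper_force: 65.9
finger_gap: 0.0609
t: 12.25
eef_pos: [0.4589, -0.0574, 0.1435]
eef_rot: [-0.0, 0.635, 0.773, -0.0]
force: [-0.1, -0.6, -2.8]
finger_gap: 0.0608
gripper_force: 65.7
t: 12.45
eef_pos: [0.4588, -0.0573, 0.1431]
eef_rot: [-0.001, 0.635, 0.773, -0.001]
force: [1.0, 0.8, -1.7]
gripper_force: 65.7
t: 12.65
eef_pos: [0.4594, -0.0574, 0.1437]
eef_rot: [-0.0, 0.635, 0.773, -0.0]
force: [-0.4, -0.0, -3.0]
gripper_force: 65.7
t: 12.85
eef_pos: [0.4595, -0.0574, 0.144]
eef_rot: [-0.0, 0.635, 0.773, 0.0]
force: [1.0, 0.3, -2.7]
gripper_force: 65.7
```

The middle tin reads about 2.6 N (0.27 kg), so it is light and goes to the far bay.

```bash
python3 -m pendant '{"series":[0,0,3,0, 0,0,3.5,0, 0.4,3,0.5,7.7, 0.4,3,0,7.7, 0.4,3,0,7.7]}' | grep eef;  python3 -m pendant '{"series":[0.5,3,0,7.7, 0.5,3,0,7.7, 0.5,3,0,7.7, 0.5,3,0,7.7, 0.5,3,0,7.7]}'|grep eef; python3 -m pendant '{"series":[0.5,3,0,7.7, 0.5,3,0,7.7, 0.4,3,0,8, 0,0.9,0,0, 0,0,0,0]}';python3 -m pendant '{"series":[0,0,0,0, 0,0,0,0]}'
python3 - <<'E'
from h import *
from rig import r,cams
s=r.state();print(s['eef_pos'],2*np.degrees(np.arctan2(s['eef_rot'][2],s['eef_rot'][1]))-90)
c=cams.calibration("wrist");im=cams.grab_frame("wrist")[:,:,::-1].copy();cv2.imwrite("pics/w5.png",im);wood(im,c)
c=cams.calibration("top");im=cams.grab_frame("top")[:,:,::-1].copy();cv2.imwrite("pics/t5.png",im)
E
```

```text
eef_pos: [0.4717, 0.0334, 0.2146]
eef_rot: [0.001, 0.465, 0.885, 0.0]
eef_pos: [0.4965, 0.1838, 0.214]
eef_rot: [0.0, 0.147, 0.989, -0.0]
t: 14.35
eef_pos: [0.5102, 0.2825, 0.2135]
eef_rot: [-0.0, -0.054, 0.999, -0.0]
force: [0.1, -0.1, -2.5]
finger_gap: 0.0608
gripper_force: 66.8
t: 14.55
eef_pos: [0.5104, 0.2803, 0.2141]
eef_rot: [-0.0, -0.053, 0.999, -0.0]
force: [-0.4, 0.5, -2.8]
finger_gap: 0.061
gripper_force: 66.8
[0.51037016 0.28032958 0.2141044 ] 96.07417805380177
wood [417.9 275.2  86.9 137.9 -84. ] (220, 34, 76, 122)
```

View pics/w5.png

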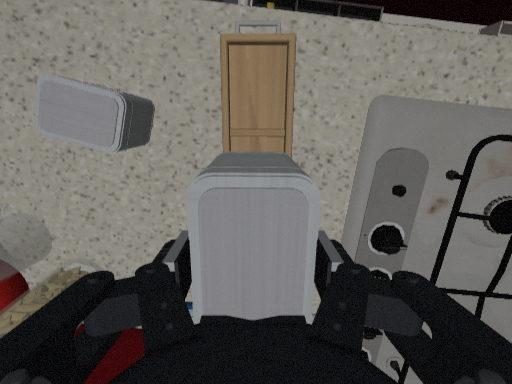

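The wrist view shows the held tin centred at (254,240) with edges at columns about 190 and 318. The holder's near bay is behind it at columns 222–296. Both are in one image, so I'll compare their across-positions directly.

Run:
```python
from h import *
from rig import r,cams
im=cv2.imread("pics/w5.png");c=cams.calibration("wrist");s=r.state()
n=np.array([np.cos(np.radians(96)),np.sin(np.radians(96))]);p=np.array(s['eef_pos'])[:2]
g=cv2.cvtColor(im,cv2.COLOR_BGR2GRAY).astype(int)
for v in (205,215,225):
    row=g[v]; d=np.abs(np.gradient(cv2.GaussianBlur(im[v:v+1].astype(np.float32),(5,1),0).mean(2)[0]))
    l=175+d[175:210].argmax();q=300+d[300:335].argmax()
    print(v,l,q,((cast(c,[[l,v],[q,v]],.261)[:,:2]-p)@n*1000).round(1))
b=im.astype(int);w=(b[:,:,2]-b[:,:,0]>35)
for v in (50,80,110,140):
    k=np.where(w[v,200:320])[0]+200;e=((cast(c,[[k[0]-.5,v],[k[-1]+.5,v]],.028)[:,:2]-p)@n*1000)
    print(v,k[0],k[-1],e.round(1),e.mean().round(1))
# along: near end top edge, divider
y=np.array([-n[1],n[0]]);
for v in range(30,160):
    pass
col=w[:,258];kk=np.where(col[:160])[0];print(kk[0],kk[-1]);print(((cast(c,[[258,kk[0]-.5],[258,127],[258,136]],.028)[:,:2]-p)@(-y)*1000).round(1))
print(cast(c,[[258,kk[0]-.5]],.028))
```

```text
205 181 309 [-33.   24.5]
215 198 328 [-25.6  33.4]
225 181 307 [-33.7  24.1]
50 221 294 [-38.2  47.5] 4.6
80 221 293 [-39.1  47.7] 4.3
110 222 292 [-38.9  47.9] 4.5
140 223 291 [-38.6  48.1] 4.8
34 150
[-161.8  -58.1  -47.2]
[[0.34903617 0.2686269  0.028     ]]
```

The holder axis sits about 4 mm to the +y side of the tool, and the along-axis position agrees. I shift by that amount and lower to just above the rim.

```bash
python3 -m pendant '{"series":[0,0.38,-2,0, 0,0,-3,0, 0,0,-3,0, 0,0,-3,0, 0,0,-1.8,0]}' | grep eef;  python3 -m pendant '{"series":[0,0,0,0, 0,0,0,0, 0,0,0,0, 0,0,0,0]}'
python3 - <<'E'
from h import *
from rig import r,cams
im=cams.grab_frame("wrist")[:,:,::-1].copy();cv2.imwrite("pics/w6.png",im);c=cams.calibration("wrist");s=r.state()
n=np.array([np.cos(np.radians(96)),np.sin(np.radians(96))]);p=np.array(s['eef_pos'])[:2];print(s['eef_pos'])
b=im.astype(int);w=(b[:,:,2]-b[:,:,0]>30)
for v in range(10,170,20):
    k=np.where(w[v,180:340])[0]+180
    if len(k)>20: e=((cast(c,[[k[0]-.5,v],[k[-1]+.5,v]],.028)[:,:2]-p)@n*1000);print(v,k[0],k[-1],e.round(1),e.mean().round(1))
E
```

```text
eef_pos: [0.5094, 0.284, 0.0839]
eef_rot: [-0.001, -0.053, 0.999, -0.001]
t: 15.55
eef_pos: [0.5114, 0.2857, 0.0876]
eef_rot: [0.001, -0.054, 0.999, 0.001]
force: [0.4, 0.7, -2.7]
finger_gap: 0.0606
gripper_force: 66.7
[0.51123612 0.28569251 0.0873877 ]
10 193 314 [-44.1  42.9] -0.6
30 194 312 [-44.1  42.2] -0.9
50 195 311 [-44.   42.3] -0.9
70 196 310 [-44.   42.4] -0.8
90 197 309 [-44.   42.5] -0.7
110 198 308 [-43.9  42.6] -0.7
130 199 307 [-43.9  42.7] -0.6
150 200 306 [-43.8  42.8] -0.5
```

View pics/w6.png

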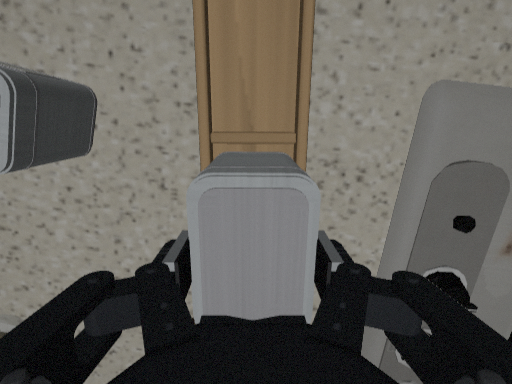

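Across alignment is within 1 mm, and the divider is visible at rows 131–143. I'll use it to check the along-axis position.

Run:
```python
from h import *
from rig import r,cams
im=cv2.imread("pics/w6.png");c=cams.calibration("wrist");s=r.state()
y=np.array([np.cos(np.radians(6)),np.sin(np.radians(6))]);p=np.array(s['eef_pos'])[:2]
g=im[:,240:270].mean((1,2));print(g[124:190].round().astype(int))
f=lambda v,z:((cast(c,[[254,v]],z)[:,:2]-p)@y*1000).round(1)
print(f(131,.028),f(143,.028)," tin top front edge z.134:",f(176,.134),f(172,.134),f(187,.134),"bottom/mid",f(153,.0875+.0-.0455+.005))
```

```text
[104 104 104 104 104 104 105  92  84  97 102 102 103 103 103 103 103  98
  88  83  95 104 103 104 104 104 104 103 100  94  89  88  88  90  91  90
  91  90  90  89  90  87  97 101  91  90  90  90 107 131 138 117 114 137
 142 142 142 142 142 142 142 142 142 124 112 127]
[-58.4] [-49.]  tin top front edge z.134: [-43.9] [-45.7] [-39.] bottom/mid [-43.3]
```

Bay centre, tool and tin coincide within about 1 mm, so I lower.

```bash
python3 -m pendant '{"series":[0,-0.05,-0.8,0, 0,0,-0.7,0, 0,0,-0.6,0, 0,0,-0.4,0, 0,0,0,0]}';  python3 -m pendant '{"series":[0,0,-0.2,0, 0,0,-0.2,0, 0,0,0,0, 0,0,0,0, 0,0,0,0]}'
```

```text
t: 16.1
eef_pos: [0.51, 0.2846, 0.06]
eef_rot: [-0.001, -0.054, 0.999, -0.0]
force: [0.0, 0.5, -3.3]
finger_gap: 0.0611
gripper_force: 66.8
t: 16.6
eef_pos: [0.5108, 0.285, 0.0573]
eef_rot: [0.0, -0.054, 0.999, 0.0]
force: [-0.3, -0.2, -0.2]
finger_gap: 0.0606
gripper_force: 66.8
```

It is on the floor (z 0.0573, weight carried). Release, rise and go to the right tin.

```bash
python3 -m pendant '{"series":[0,0,0,0, 0,0,0,0, 0,0,0,0, 0,0,0,0, 0,0,1,0]}' 8.54|grep -E "eef_pos|gap";  python3 -m pendant '{"series":[0,0,3,0, 0,0,4,0, 0,0,4,0, 0,0,4,0, 0,0,4,0]}' | grep eef_p;  python3 -m pendant '{"series":[0,0,3,0, -0.5,-4.4,0,-7.8, -0.5,-4.4,0,-7.8, -0.5,-4.4,0,-7.8, -0.5,-4.4,0,-7.8]}' |grep eef_p;python3 -m pendant '{"series":[-0.5,-4.4,0,-7.8, -0.5,-4.4,0,-7.8, -0.5,-4.4,0,-7.8, -0.5,-4.4,0,-7.8, -0.5,-4.4,0,-7.8]}' |grep eef_p; python3 -m pendant '{"series":[-0.5,-4.4,0,-7.8, 0,-3.4,0,0, 0,0,0,0, 0,0,0,0, 0,0,0,0]}'
python3 - <<'E'
from h import *
from rig import r,cams
s=r.state();print(s['eef_pos'],2*np.degrees(np.arctan2(s['eef_rot'][2],s['eef_rot'][1]))-90)
c=cams.calibration("wrist");im=cams.grab_frame("wrist")[:,:,::-1].copy();cv2.imwrite("pics/w7.png",im)
tins(im,c,(190,80,330,240));tins(im,c,(190,80,330,240),t=3)
c=cams.calibration("top");im2=cams.grab_frame("top")[:,:,::-1].copy();tins(im2,c,(140,170,275,270))
cv2.imwrite("pics/c7.png",np.hstack([im[60:260,180:340],cv2.resize(im2[170:290,135:275],(300,200))]))
E
```

```text
eef_pos: [0.5095, 0.2844, 0.0662]
finger_gap: 0.0854
eef_pos: [0.5103, 0.2847, 0.2597]
eef_pos: [0.4899, 0.1074, 0.288]
eef_pos: [0.4649, -0.1128, 0.2881]
t: 19.1
eef_pos: [0.4605, -0.1883, 0.2874]
eef_rot: [0.0, 0.586, 0.81, 0.0]
force: [-0.3, 0.6, 0.2]
finger_gap: 0.0854
gripper_force: 0.0
[ 0.4604855  -0.18830014  0.28741325] 18.214343929220234
tin [ 461.4 -202.7   61.2  111.1   20.4] (227, 139, 48, 81)
tin [ 458.6 -193.1   59.1   90.    19.9] (228, 139, 46, 68)
tin [456.8  95.8  60.   85.7  -9.2] (224, 217, 42, 31)
tin [510.4 278.8  73.2  83.8 -83.7] (143, 189, 36, 40)
```

View pics/c7.png

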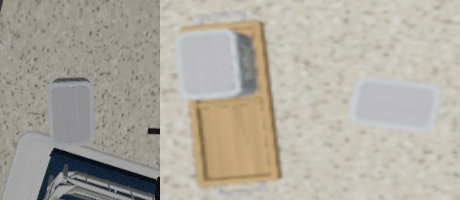

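The far tin stands in its bay and the right tin is under the gripper. Next I measure the right tin's lid edges from the pixel profile.

Run:
```python
from h import *
from rig import cams
im=cv2.imread("pics/w7.png");c=cams.calibration("wrist")
print(im[130:222,244:257].mean((1,2)).round().astype(int)); 
b=im.astype(int);print((b[130:222,244:257,0]-b[130:222,244:257,2]).mean(1).round().astype(int))
print(im[165:180].mean((0,2)).round().astype(int)[218:285])
for v in (140,142,144,202,204,206,208):print(v,(cast(c,[[250,v]],.092)*1000).round(1))
```

```text
[141 141 144 145 146 149 150 132  88  70  79 117 142 151 158 159 151 141
 144 144 144 144 144 144 144 144 144 144 144 145 144 144 144 144 144 145
 144 144 145 145 145 145 145 145 144 144 144 145 145 145 143 144 144 143
 143 144 144 144 144 144 144 144 144 144 144 144 143 144 144 143 144 144
 147 153 155 155 158 161 161 161 155 130  94  60  31  15  19  23  27  30
  35  33]
[-13 -13 -12 -12 -12 -12 -13  -9   1   3   2   4   5   5   6   6   5   3
   3   3   3   3   3   3   3   3   3   3   3   3   3   3   3   3   3   3
   2   3   3   3   3   3   3   3   3   3   3   3   3   3   3   3   3   3
   4   3   3   3   3   2   3   3   3   3   3   3   3   3   3   3   3   3
   3   5   6   3   0   0   0   0   0   2   5  10  12  16  17  23  29  32
  32  35]
[141 147 152 151 142 137 138 148 150 151 156 158 158 159 150 145 145 145
 144 145 145 145 147 146 145 145 144 144 145 143 144 143 145 145 147 144
 144 145 146 147 145 144 143 145 147 144 145 144 144 145 143 145 157 157
 155 153 150 153 154 153 148 144 147 149 150 145 147]
140 [[ 443.9 -151.5   92. ]]
142 [[ 444.7 -153.9   92. ]]
144 [[ 445.5 -156.3   92. ]]
202 [[ 470.  -230.8   92. ]]
204 [[ 470.9 -233.6   92. ]]
206 [[ 471.8 -236.3   92. ]]
208 [[ 472.7 -239.1   92. ]]
```

Run:
```python
from h import *
from rig import cams
a=cams.calibration("scene");b=cams.calibration("top")
for z in (0,.04,.08,.12,.16):
    print(z,"scene rack near-left corner",(cast(a,[[312,237],[300,282]],z)[:,:2]*1000).round(),"top wire,tray",(cast(b,[[416,226],[405,232]],z)[:,:2]*1000).round())
```

```text
0 scene rack near-left corner [[ 579. -182.]
 [ 445. -296.]] top wire,tray [[ 468. -307.]
 [ 454. -280.]]
0.04 scene rack near-left corner [[ 534. -228.]
 [ 410. -335.]] top wire,tray [[ 468. -293.]
 [ 455. -267.]]
0.08 scene rack near-left corner [[ 490. -274.]
 [ 375. -374.]] top wire,tray [[ 468. -279.]
 [ 455. -255.]]
0.12 scene rack near-left corner [[ 446. -321.]
 [ 339. -412.]] top wire,tray [[ 469. -265.]
 [ 456. -242.]]
0.16 scene rack near-left corner [[ 402. -367.]
 [ 304. -451.]] top wire,tray [[ 469. -251.]
 [ 457. -229.]]
```

The rack's near corner is at about y −0.277, z 0.08, which is clear of the gripper. I descend on tin 3 and weigh it.

```bash
python3 -m pendant '{"series":[-0.2,-0.8,-4,1.7, 0,0,-4,0, 0,0,-4,0, 0,0,-4,0, 0,0,-1.5,0]}' | grep eef_p;  python3 -m pendant '{"series":[0,0,0,0, 0,0,0,0]}'; python3 -m pendant '{"series":[0,0,-2,0, 0,0,-2,0, 0,0,-1.7,0, 0,0,-1,0, 0,0,0,0]}'
```

```text
eef_pos: [0.4563, -0.1949, 0.1086]
t: 19.9
eef_pos: [0.4593, -0.1967, 0.1127]
eef_rot: [0.001, 0.574, 0.819, 0.0]
force: [0.1, 0.2, -0.6]
finger_gap: 0.0855
gripper_force: 0.0
t: 20.4
eef_pos: [0.4587, -0.197, 0.0451]
eef_rot: [-0.0, 0.574, 0.819, 0.0]
force: [0.1, -0.4, 1.7]
finger_gap: 0.0853
gripper_force: 0.0
```

```bash
python3 -m pendant '{"series":[0,0,0,0, 0,0,0,0, 0,0,0,0, 0,0,0,0, 0,0,0,0]}' 0 60; python3 -m pendant '{"series":[0,0,0,0, 0,0,0.5,0, 0,0,1,0, 0,0,1.5,0, 0,0,2,0]}'|grep gap;python3 -m pendant '{"series":[0,0,2,0, 0,0,2,0, 0,0,1,0, 0,0,0,0, 0,0,0,0]}'|grep eef_p; for i in 1 2 3 4; do python3 -m pendant '{"series":[0,0,0,0, 0,0,0,0]}' | grep -E '^force|eef_pos'; done
```

```text
t: 20.9
eef_pos: [0.4602, -0.1976, 0.0467]
eef_rot: [0.002, 0.575, 0.818, 0.001]
force: [1.4, 0.9, 6.0]
finger_gap: 0.0608
gripper_force: 65.4
finger_gap: 0.0608
eef_pos: [0.4579, -0.1969, 0.1444]
eef_pos: [0.4579, -0.1968, 0.144]
force: [-0.6, 0.9, -2.9]
eef_pos: [0.4584, -0.197, 0.1446]
force: [-0.3, 0.5, -3.7]
eef_pos: [0.4585, -0.1971, 0.145]
force: [-0.3, -0.2, -2.4]
eef_pos: [0.4585, -0.1971, 0.1451]
force: [-0.2, 0.4, -3.4]
```

Tin 3 weighs about 0.32 kg, so it is light too and tin 1 is the full one. Tin 3 goes to the near bay.

```bash
python3 -m pendant '{"series":[0,0,3.5,0, 0,0,3.5,0, -0.5,4.4,0,7.6, -0.5,4.4,0,7.6, -0.5,4.4,0,7.6]}' | grep eef_p;  python3 -m pendant '{"series":[-0.5,4.4,0,7.6, -0.5,4.4,0,7.6, -0.5,4.4,0,7.6, -0.5,4.4,0,7.6, -0.5,4.4,0,7.6]}'|grep eef_p; python3 -m pendant '{"series":[-0.5,4.4,0,7.6, -0.5,4.4,0,7.6, -0.4,3.1,0,0, 0,0,0,0, 0,0,0,0]}';python3 -m pendant '{"series":[0,0,0,0, 0,0,0,0]}' >/dev/null
cat > m.py <<'E'
from h import *
from rig import r,cams
import sys
s=r.state();print(s['eef_pos'],"yaw",(2*np.degrees(np.arctan2(s['eef_rot'][2],s['eef_rot'][1]))-90)%180)
c=cams.calibration("wrist");im=cams.grab_frame("wrist")[:,:,::-1].copy();cv2.imwrite(f"pics/{sys.argv[1]}.png",im)
n=np.array([np.cos(np.radians(96)),np.sin(np.radians(96))]);y=np.array([n[1],-n[0]]);p=np.array(s['eef_pos'])[:2]
b=im.astype(int);w=(b[:,:,2]-b[:,:,0]>30)
for v in range(4,185,12):
    k=np.where(w[v,180:340])[0]+180
    if len(k)>20: e=(cast(c,[[k[0]-.5,v],[k[-1]+.5,v]],.028)[:,:2]-p)@n*1000;print(v,k[0],k[-1],e.round(1),e.mean().round(1))
g=im[:,240:270].mean((1,2));q=w[:,240:270].mean(1)
zt=s['eef_pos'][2]-.046+.092
for v in range(60,200,1):
    if abs(g[v+1]-g[v-1])>12 or abs(q[v+1]-q[v-1])>.4: print(v,int(g[v-1]),int(g[v+1]),q[v+1].round(1),[((cast(c,[[254,v]],z)[0,:2]-p)@y*1000).round(1) for z in (.028,zt)])
E
python3 m.py w8
```

```text
eef_pos: [0.4432, -0.064, 0.2154]
eef_pos: [0.418, 0.1566, 0.2153]
t: 24.2
eef_pos: [0.4042, 0.274, 0.2148]
eef_rot: [-0.0, -0.052, 0.999, -0.0]
force: [-0.3, -0.1, -3.5]
finger_gap: 0.0604
gripper_force: 68.1
[0.40465962 0.27276231 0.21508493] yaw 95.77815846867574
4 225 285 [-31.5  36.5] 2.5
16 278 339 [27.9 97.8] 62.8
28 209 283 [-50.5  35. ] -7.8
40 266 339 [14.6 99.7] 57.2
136 220 288 [-42.1  44.5] 1.2
60 50 77 0.0 [np.float64(-134.3), np.float64(-90.3)]
62 77 63 0.0 [np.float64(-132.2), np.float64(-89.5)]
63 75 57 0.0 [np.float64(-131.1), np.float64(-89.2)]
66 54 74 0.2 [np.float64(-127.9), np.float64(-88.1)]
67 64 79 0.2 [np.float64(-126.8), np.float64(-87.7)]
96 76 91 0.3 [np.float64(-94.5), np.float64(-76.8)]
97 74 115 0.3 [np.float64(-93.4), np.float64(-76.5)]
98 91 130 0.1 [np.float64(-92.2), np.float64(-76.1)]
99 115 140 0.0 [np.float64(-91.1), np.float64(-75.7)]
118 138 122 0.0 [np.float64(-68.9), np.float64(-68.2)]
119 138 125 0.0 [np.float64(-67.7), np.float64(-67.8)]
120 122 144 0.0 [np.float64(-66.5), np.float64(-67.4)]
121 125 142 0.0 [np.float64(-65.3), np.float64(
[... 555 characters left out ...]
158 98 111 0.0 [np.float64(-19.5), np.float64(-51.6)]
159 95 115 0.0 [np.float64(-18.2), np.float64(-51.1)]
160 111 99 0.0 [np.float64(-16.9), np.float64(-50.7)]
161 115 99 0.0 [np.float64(-15.6), np.float64(-50.3)]
163 99 113 0.0 [np.float64(-13.0), np.float64(-49.4)]
164 99 140 0.0 [np.float64(-11.7), np.float64(-49.0)]
165 113 152 0.0 [np.float64(-10.4), np.float64(-48.5)]
167 152 124 0.0 [np.float64(-7.8), np.float64(-47.6)]
168 132 148 0.0 [np.float64(-6.5), np.float64(-47.2)]
169 124 153 0.0 [np.float64(-5.2), np.float64(-46.8)]
178 152 134 0.0 [np.float64(6.7), np.float64(-42.8)]
179 152 122 0.0 [np.float64(8.0), np.float64(-42.3)]
181 122 137 0.0 [np.float64(10.7), np.float64(-41.4)]
```

The near end is at −58 mm, as expected for the bay centre. Tin 3 sits about 4 mm toward the robot in the grip, so I shift +x by that much and lower to just above the rim.

```bash
python3 -m pendant '{"series":[0.42,0.15,-2,0, 0,0,-3,0, 0,0,-3,0, 0,0,-3,0, 0,0,-1.8,0]}' >/dev/null;  python3 -m pendant '{"series":[0,0,0,0, 0,0,0,0, 0,0,0,0, 0,0,0,0]}'
python3 m.py w9 | awk 'NR<12||/ 1.0 /||NR>20'
```

```text
t: 25.35
eef_pos: [0.4096, 0.2758, 0.0884]
eef_rot: [0.001, -0.051, 0.999, 0.001]
force: [0.1, -0.8, -3.7]
finger_gap: 0.0607
gripper_force: 68.1
[0.4096489  0.27579222 0.08838868] yaw 95.85908535383405
136 198 305 [-44.8  41.9] -1.4
148 199 305 [-44.5  42.3] -1.1
79 62 91 0.3 [np.float64(-97.0), np.float64(-83.4)]
80 69 112 0.3 [np.float64(-96.2), np.float64(-83.0)]
81 91 124 0.1 [np.float64(-95.5), np.float64(-82.6)]
82 112 132 0.0 [np.float64(-94.8), np.float64(-82.3)]
112 131 102 0.0 [np.float64(-72.9), np.float64(-70.7)]
114 102 136 0.0 [np.float64(-71.4), np.float64(-69.9)]
115 116 135 0.0 [np.float64(-70.6), np.float64(-69.5)]
124 138 120 0.0 [np.float64(-63.8), np.float64(-65.9)]
125 138 89 1.0 [np.float64(-63.0), np.float64(-65.5)]
126 120 101 1.0 [np.float64(-62.2), np.float64(-65.1)]
127 89 113 1.0 [np.float64(-61.5), np.float64(-64.7)]
128 101 114 1.0 [np.float64(-60.7), np.float64(-64.3)]
134 114 102 1.0 [np.float64(-56.0), np.float64(-61.8)]
135 111 91 1.0 [np.float64(-55.2), np.float64(-61.4)]
136 102 87 1.0 [np.float64(-54.4), np.float64(-61.0)]
138 87 111 1.0 [np.float64(-52.9), np.float64(-60.2)]
147 111 97 0.0 [np.float64(-45.7), np.float64(-56.4)]
148 106 91 0.0 [np.float64(-44.9), np.float64(-56.0)]
158 93 106 0.0 [np.float64(-36.8), np.float64(-51.7)]
159 89 111 0.0 [np.float64(-36.0), np.float64(-51.3)]
160 106 93 0.0 [np.float64(-35.1), np.float64(-50.8)]
161 111 93 0.0 [np.float64(-34.3), np.float64(-50.4)]
163 93 108 0.0 [np.float64(-32.7), np.float64(-49.5)]
164 93 134 0.0 [np.float64(-31.8), np.float64(-49.1)]
165 108 146 0.0 [np.float64(-31.0), np.float64(-48.7)]
167 146 121 0.0 [np.float64(-29.3), np.float64(-47.8)]
168 126 144 0.0 [np.float64(-28.5), np.float64(-47.4)]
169 121 146 0.0 [np.float64(-27.7), np.float64(-46.9)]
178 146 128 0.0 [np.float64(-20.0), np.float64(-42.9)]
179 146 117 0.0 [np.float64(-19.2), np.float64(-42.5)]
181 117 131 0.0 [np.float64(-17.5), np.float64(-41.6)]
```

Along is centred (near end −63 against tin offset −4.7), and across is off by 1 mm, which I correct while lowering.

```bash
python3 -m pendant '{"series":[0,-0.1,-0.8,0, 0,0,-0.7,0, 0,0,-0.6,0, 0,0,-0.4,0, 0,0,-0.1,0]}';  python3 -m pendant '{"series":[0,0,-0.2,0, 0,0,-0.2,0, 0,0,0,0, 0,0,0,0, 0,0,0,0]}'
```

```text
t: 25.9
eef_pos: [0.4083, 0.2741, 0.0602]
eef_rot: [-0.001, -0.051, 0.999, -0.0]
force: [-0.2, -0.5, -4.9]
finger_gap: 0.0607
gripper_force: 68.2
t: 26.4
eef_pos: [0.4089, 0.2746, 0.0587]
eef_rot: [0.0, -0.051, 0.999, 0.0]
force: [-1.9, -1.2, 8.3]
finger_gap: 0.0609
gripper_force: 69.5
```

z 0.0587 matches the floor for this grip and the floor is carrying the load. Release and return to tin 1.

```bash
python3 -m pendant '{"series":[0,0,0,0, 0,0,0,0, 0,0,0,0, 0,0,0,0, 0,0,1,0]}' 8.54|grep -E "eef_pos|gap";  python3 -m pendant '{"series":[0,0,3,0, 0,0,4,0, 0,0,4,0, 0,0,4,0, 0,0,4,0]}' | grep eef_p;  python3 -m pendant '{"series":[0.4,-1.4,2,-8.1, 0.4,-1.4,0,-8.1, 0.4,-1.4,0,-8.1, 0.4,-1.4,0,-8.1, 0.4,-1.4,0,-8.1]}' |grep eef_p;python3 -m pendant '{"series":[0.4,-1.4,0,-8.1, 0.4,-1.4,0,-8.1, 0.4,-1.4,0,-8.1, 0.4,-1.4,0,-8.1, 0.4,-1.4,0,-8.1]}' |grep eef_p; python3 -m pendant '{"series":[0.4,-1.4,0,-8.1, 0.4,-1.2,0,-8.1, 0,-1,0,-7.6, 0,0,0,0, 0,0,0,0]}'
python3 - <<'E'
from h import *
from rig import r,cams
s=r.state();print(s['eef_pos'],2*np.degrees(np.arctan2(s['eef_rot'][2],s['eef_rot'][1]))-90)
c=cams.calibration("wrist");im=cams.grab_frame("wrist")[:,:,::-1].copy();cv2.imwrite("pics/w10.png",im)
tins(im,c,(190,110,320,240));wood(im,c);tins(im,c,(100,0,320,110),z=.104)
c=cams.calibration("top");im=cams.grab_frame("top")[:,:,::-1].copy();cv2.imwrite("pics/t10.png",im);tins(im,c,(140,170,275,290),z=.104);tins(im,c,(140,170,275,290),z=.104,t=4)
E
```

```text
eef_pos: [0.4079, 0.2738, 0.0663]
finger_gap: 0.0853
eef_pos: [0.4085, 0.2742, 0.2596]
eef_pos: [0.4287, 0.2038, 0.2778]
eef_pos: [0.4487, 0.1337, 0.2777]
t: 28.9
eef_pos: [0.4567, 0.0985, 0.2775]
eef_rot: [0.0, 0.759, 0.651, 0.0]
force: [0.2, -0.4, -0.6]
finger_gap: 0.0857
gripper_force: 0.0
[0.45666031 0.09851017 0.27746906] -8.798856099445246
tin [457.5  99.8  59.8  87.6  -8.7] (230, 136, 48, 68)
tin [506.5 255.9  50.5  89.4  81.3] (235, 0, 84, 53)
tin [405.8 261.   71.2  96.   81.3] (140, 0, 90, 73)
tin [525.  278.3  51.9  71.3   4.1] (142, 189, 34, 26)
tin [525.9 278.6  49.4  67.5   4.3] (143, 189, 32, 25)
```

Tin 1 is unmoved and the gripper is aligned. I grasp it and lift.

```bash
python3 -m pendant '{"series":[0,0,-4,0, 0,0,-4,0, 0,0,-4,0, 0,0,-4,0, 0,0,-1,0]}' | grep eef_p;  python3 -m pendant '{"series":[0,0,-2,0, 0,0,-2,0, 0,0,-1.6,0, 0,0,-0.7,0, 0,0,0,0]}'; python3 -m pendant '{"series":[0,0,0,0, 0,0,0,0, 0,0,0,0, 0,0,0,0, 0,0,0,0]}' 0 70; python3 -m pendant '{"series":[0,0,0,0, 0,0,0.5,0, 0,0,1,0, 0,0,2,0, 0,0,3,0]}'|grep gap;python3 -m pendant '{"series":[0,0,4,0, 0,0,4,0, 0,0,3,0, 0,0,2,0, 0,0,1,0]}'|grep eef_p; python3 -m pendant '{"series":[0,0,0.5,0, 0,0,0,0, 0,0,0,0, 0,0,0,0, 0,0,0,0]}'; for i in 1 2; do python3 -m pendant '{"series":[0,0,0,0, 0,0,0,0]}' | grep -E '^force|eef_pos'; done
python3 - <<'E'
from h import *
from rig import r,cams
c=cams.calibration("top");im=cams.grab_frame("top")[:,:,::-1].copy();cv2.imwrite("pics/t11.png",im)
tins(im,c,(136,170,290,290),z=.104);tins(im,c,(136,170,210,290),z=.104,t=3)
b=im.astype(int);d=b[:,:,0]-b[:,:,2]
for v in range(184,284,4): print(v,''.join('#' if x>=1 else ('w' if x<-30 else '.') for x in d[v,138:260]))
c=cams.calibration("scene");im=cams.grab_frame("scene")[:,:,::-1].copy();cv2.imwrite("pics/s11.png",im)
E
```

```text
eef_pos: [0.4536, 0.0983, 0.1036]
t: 30.0
eef_pos: [0.457, 0.0987, 0.0442]
eef_rot: [-0.0, 0.76, 0.65, -0.0]
force: [0.1, 0.6, -0.2]
finger_gap: 0.0854
gripper_force: 0.0
t: 30.5
eef_pos: [0.4583, 0.0987, 0.0456]
eef_rot: [0.001, 0.76, 0.65, 0.002]
force: [0.8, 0.2, 5.5]
finger_gap: 0.0605
gripper_force: 76.8
finger_gap: 0.0601
eef_pos: [0.4567, 0.0984, 0.251]
t: 32.0
eef_pos: [0.4563, 0.0983, 0.2531]
eef_rot: [-0.0, 0.76, 0.65, -0.001]
force: [0.5, 0.2, -6.1]
finger_gap: 0.0604
gripper_force: 78.1
eef_pos: [0.4566, 0.0984, 0.2538]
force: [0.2, 0.9, -5.8]
eef_pos: [0.4567, 0.0984, 0.254]
force: [-1.0, 0.6, -5.7]
tin [511.5 276.5  71.4  79.4 -84. ] (142, 189, 34, 39)
tin [511.5 276.1  70.1  79.  -84.2] (143, 189, 33, 39)
184 .....................wwwwwwwwwwwwwwwwwwwwwwww.............................................................................
188 ......wwwwww........###########.wwwwwwwwwwwww.............................................................................
192 ....##################################.wwwwwww..................................................................
[... 2104 characters left out ...]
.................................................................
264 .........####.............................................................................................................
268 ..........####......##....................................................................................................
272 ..........####.......#....................................................................................................
276 ...........####.......#...................................................................................................
280 ......................#...................................................................................................
```

The full tin is held (5.8 N) at z 0.254. I shift sideways to clear the top view and check both seated tins.

```bash
python3 -m pendant '{"series":[0,-2,0,0, 0,-3.5,0,0, 0,-4,0,0, 0,-3,0,0, 0,-1,0,0]}' >/dev/null; python3 -m pendant '{"series":[0,-0.5,0,0, 0,0,0,0, 0,0,0,0, 0,0,0,0, 0,0,0,0]}'
python3 - <<'E'
from h import *
from rig import r,cams
c=cams.calibration("top");im=cams.grab_frame("top")[:,:,::-1].copy();cv2.imwrite("pics/t12.png",im)
b=im.astype(int);d=b[:,:,0]-b[:,:,2]
for roi in ((136,170,200,232),(136,233,200,290)):
    tins(im,c,roi,z=.104);tins(im,c,roi,z=.104,t=-2)
# bright lid only (excluding shaded side)
m=((d>=-3)&(b.max(2)>175)).astype(np.uint8)*255;q=np.zeros_like(m);q[175:290,138:195]=255;m=cv2.morphologyEx(m&q,cv2.MORPH_OPEN,np.ones((5,5)))
for x in cv2.findContours(m,0,1)[0]:
    if cv2.contourArea(x)>200: print("lid",rect(c,x,.104))
a=cv2.imread("pics/top0.png").astype(int);print("bystanders diff",[(n,int(np.abs(b[v0:v1,u0:u1]-a[v0:v1,u0:u1]).mean())) for n,u0,v0,u1,v1 in (("matches",170,125,205,155),("glass",290,128,328,168),("jar",250,120,290,145),("scoop",350,142,378,178))])
E
```

```text
t: 33.5
eef_pos: [0.4568, -0.0409, 0.2541]
eef_rot: [-0.0, 0.76, 0.65, 0.0]
force: [-0.1, 0.8, -5.2]
finger_gap: 0.0603
gripper_force: 77.9
tin [509.8 276.1  72.1  83.  -83.1] (143, 189, 36, 40)
tin [509.9 276.   74.   83.9 -84.7] (142, 188, 37, 41)
tin [405.8 266.4  71.5  82.  -84.6] (146, 237, 36, 41)
tin [406.4 266.2  73.4  84.2 -83. ] (145, 237, 38, 42)
lid [405.3 272.6  61.4  85.7 -84. ]
lid [509.3 282.3  61.7  86.4 -84.7]
bystanders diff [('matches', 9), ('glass', 9), ('jar', 8), ('scoop', 8)]
```

Both lids are level at floor height and aligned with the bays (62 × 86 mm at z 0.104), and the full tin is held steady. I'm handing in.

```bash
python3 -c "
from rig import r
print(r.finish_job())"
```

```text
the job is handed in; nothing more can be done
None
```

I handed the job in: the two lighter tins (about 0.27 and 0.32 kg) stand in the far and near bays, and the full one (about 0.57 kg) is held upright with its underside about 21 cm above the worktop; the simulator gave no verdict back.

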